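Square up the keepsake boxes on the dresser

ROBOT

A 7-joint arm with a two-finger parallel gripper is mounted at the origin on the work surface. World frame = base frame: x ahead of the robot, y to its left, z up, the work surface at z = 0. Lengths are in m, angles in rad, forces in N, time in s.
With the tool pointing down it reaches from about 0.4 to 0.85 m from the base axis. Payload 10.4 kg.
Tool frame: the origin (TCP) lies midway between the tips of the shut fingers; the grasp point (between the pads) lies 19 mm behind it (manip.grasp_offset is the distance from the TCP to the grasp point, in m); z points along the fingers, y is the line along which they close (so a half turn about z gives the same grasp; the last joint's range is limited). The gripper opens to 85 mm and grips with 20 to 120 N. Pads are 22 mm wide; open, the fingers measure 114 mm over their backs; the gripper's body (76 mm by 85 mm) begins 54 mm behind the grasp point. The pads swing forward as they close: fully open they stand 13 mm farther back than shut.
Start: joints at [-0.023, 0.332, -0.065, 1.46, 0.022, 1.35, -0.088], TCP at [0.625, 0, 0.231] pointing down, gripper open.
Joint ranges: [-2.6, 2.6], [-0.5, 2.12], [-1.47, 1.34], [0.16, 2.42], [-1.27, 4.41], [0.06, 2.06], [-2.6, 2.6]. Speed limits (rad/s): [2.22, 2.22, 2.79, 2.79, 3.14, 3.14, 3.14].

INTERFACE

Orientations are given as a unit quaternion [x, y, z, w].
In Python, from workcell import manip gives the robot as it stands.
- The arm moves only by the tool creep_tool, called after "Request:" as a command line: name --argument value ..., lists and objects as JSON in quotes. Schema: {"type":"object","properties":{"rows":{"type":"array","items":{"type":"object","properties":{"drx":{"type":"number"},"dry":{"type":"number"},"drz":{"type":"number"},"tx":{"type":"number"},"ty":{"type":"number"},"tz":{"type":"number"},"jaw":{"type":"number"}},"additionalProperties":false,"required":["jaw"]},"minItems":1,"maxItems":20},"grip_n":{"type":"number"},"only":{"type":"string"},"quiet":{"type":"boolean"},"lines":{"type":"string"}},"required":["rows"],"additionalProperties":false}. rows is a list of rows, 1 to 20 of them, each an object with the fields drx, dry, drz (a rotation vector in a scale on which 1.0 is 90 degrees), tx, ty, tz (the shift in parts of the range, where 1.0 means 0.4 m), jaw (the opening from 0.0 (shut) to 1.0 (fully open)); a field left out counts as zero (the opening has to be given); each row is the pose to reach, as a shift and turn from the pose commanded when the call began, along the tool's axes at that moment; what a row does not reach only later rows make up. A row lasts 1/8 s, in which the tool goes at most 0.0625 m and 0.188 rad, less where a joint would pass 70% of its speed; a pose out of reach is approached as far as the arm can. The fingers move at their own pace and stop on an object; grip_n is the grip in N (left out, the last holds). Time passes only in rows, so rows that do not move let the fingers close. The tool returns the time, the measured TCP pose, the force, the opening and the grip force at its end. only (a regular expression) keeps the lines of the reply that match it, lines (a string "A,B") keeps lines A to B, and quiet returns only ok. Shift and turn numbers lie between -1 and 1, and a call with a number outside is refused. Input that does not fit is refused with a message, and nothing moves.
- manip.get_obs(): the state, without advancing time (a new reading comes with each control period).
- manip.camera(name): name is "scene" or "side" or "wrist"; returns the picture (384x512x3 uint8, blue, green, red); there is no depth.
- manip.calibration(name): a dict with "fx", "fy", "cx", "cy" (pixels), "k1" (the pictures are not rectified: a ray, as slopes to the right and down, at radius r is drawn at 1 + k1 r^2 times it, then the intrinsics apply), "world_from_camera" (4x4, takes a point from camera to world coordinates); the wrist camera has in their place "tool_from_camera" (4x4, takes a point from camera to tool coordinates, whose origin is the TCP and whose axes are the flange's). Camera axes: x right, y up, looking along -z (the intrinsics and any distortion apply to the point x, -y, -z); pixel columns grow to the right and rows downward; lengths in m; the calibration is good to about 2 mm. A picture is of the moment at which its call begins: read the wrist's pose just before it. calibration takes no time and is no camera call.
- manip.hand_in(): hands the job in; it is judged then, once.
The state is a dict: "clock": time; "joint_pos": joint angles; "joint_velocities": joint speeds; "tau": joint torques, N m; "position": TCP position; "ee_rot": TCP orientation; "ft_force": force on the tool from outside, world axes, zero at the start; "torque": the same for the moment, N m; "grip_width": opening from 0.0 (shut) to 1.0 (fully open); "grasp_force": force on a finger pad.
Only numpy, scipy, OpenCV 4.12 (cv2) and the standard library are available. Lean on these libraries where they do the work, as an engineer would, in place of code of your own. Each camera call takes 0.05 s, during which the arm holds its last target. There are 200 camera calls.

TASK

The three square marble boxes on the dresser stand in a ragged row: take the ruler by its handle and push the boxes with its long edge so that they stand side by side in one straight line, fronts flush and squared to each other, about as far apart as they are now. Do not touch the boxes with the gripper or arm, only with the ruler, and finish with the ruler lying flat on the table, let go.

Things in the scene. Friction and masses are not known exactly. Their poses are not given: they have to be found in the camera images.
- ruler: flat aluminium ruler, 360 mm long (y), 80 wide (x), 8 thick, 0.3 kg, both long edges alike, 40 mm from its origin along x. Middle of its top: dark wooden handle rib, 90 mm long (y), 14 wide (x), from 8 to 44 mm above the underside. Origin: centre of the underside, z up. It starts flat at the row's right or left, pointing roughly away from the robot; a hairbrush (not needed) on the other side.
- box_left: square marble box with a brass band, 75 x 75 mm, 40 mm high, 0.3 kg, slides when pushed. Origin: centre of its underside; z up, x to its back (away from the robot), y to the left; at the start turned up to 26 degrees from the robot's axes. The left one (+y) of the row seen from the robot.
- box_middle: square marble box with a brass band, 75 x 75 mm, 40 mm high, 0.3 kg, slides when pushed. Origin: centre of its underside; z up, x to its back (away from the robot), y to the left; at the start turned up to 26 degrees from the robot's axes. The middle one of the row; the others' origins are about 105 mm to either side.
- box_right: square marble box with a brass band, 75 x 75 mm, 40 mm high, 0.3 kg, slides when pushed. Origin: centre of its underside; z up, x to its back (away from the robot), y to the left; at the start turned up to 26 degrees from the robot's axes. The right one (-y) of the row. A closed book (not needed) lies behind the row.

How it is judged:
By the outcome, as a careful person would: the job done as asked, in the order asked, and still so for the second after the job is handed in, with the robot touching nothing.
It also fails if it takes over 40 s, if anything falls off the work surface, if the arm or the gripper's body presses on something with over 40 N, if the wrist force passes 120 N, or if a joint passes its speed limit or range.

## Working session

There is one attempt and no reset: what is moved stays moved. The work goes in short steps, Python scripts to look and compute and a tool call to move; the robot and the scene stay as the last step left them, time stands still between calls to the robot, and variables do not carry over. Pictures are saved under pics/ and viewed, at most 10 in all, crops included, and the job is handed in when it is done.

```bash
ls; mkdir -p pics; python3 - <<'E'
from workcell import manip
import cv2
for n in("scene","side","wrist"):
    im=manip.camera(n);cv2.imwrite(f"pics/a_{n}.png",im)
    c=manip.calibration(n);print(n,{k:(v if not hasattr(v,'tolist') else v.tolist()) for k,v in c.items()})
o=manip.get_obs();print(o);print(manip.grasp_offset)
a=cv2.imread("pics/a_scene.png");b=cv2.imread("pics/a_side.png")
E
```

```text
pics
workcell.py
scene {'fx': 359.11767842085703, 'fy': 359.11767842085703, 'cx': 255.52148626394586, 'cy': 195.4624771799314, 'k1': -0.002267505762835745, 'world_from_camera': [[-0.8180778231616296, -0.3713028653304558, 0.43918430920118584, 0.9600968358213317], [0.5749677504073021, -0.511205770267985, 0.6388119805046573, 0.5785811846153011], [-0.012679165693997418, 0.7751147286964103, 0.6316932769273349, 0.6239122524059233], [0.0, 0.0, 0.0, 1.0]]}
side {'fx': 408.0439771569545, 'fy': 408.0439771569545, 'cx': 250.15364241021783, 'cy': 183.91985949623114, 'k1': 0.018356623230577053, 'world_from_camera': [[0.8993115175378321, 0.2501856076713856, -0.35867249147084135, 0.09626943645279493], [-0.4369579930433635, 0.5469218469629127, -0.714103777913401, -0.8527266160872061], [0.017507333872325743, 0.7989265642277616, 0.6011737171832341, 0.7935812143390311], [0.0, 0.0, 0.0, 1.0]]}
wrist {'fx': 274.52189824739713, 'fy': 274.52189824739713, 'cx': 253.6728354834473, 'cy': 187.06896689487814, 'k1': -0.03027415062927478, 'tool_from_camera': [[8.928838023552352e-05, 0.9469781020859369, 0.3
[... 283 characters left out ...]
02256141,  0.33273247, -0.06467695,  1.46069703,  0.02164149,
        1.34989649, -0.088481  ]), 'joint_velocities': array([-0.00159758, -0.00170952,  0.00035904, -0.00150746, -0.00073565,
       -0.00044317,  0.00043579]), 'tau': array([ 1.13752249e-03, -6.25829744e+01,  4.95374459e-02, -3.91853535e+01,
        1.63436425e-02,  7.44175835e-03, -2.63868424e-05]), 'position': array([ 6.24740757e-01, -5.02853997e-05,  2.30719581e-01]), 'ee_rot': array([ 7.07112496e-01,  7.07100876e-01, -3.97292137e-04, -3.33506565e-04]), 'ft_force': array([ 0.16490516, -0.2907652 , -0.44137046]), 'torque': array([0.02253092, 0.07181807, 0.03010193]), 'grasp_force': 0.0, 'grip_width': 1.0000916601902083}
0.0187
```

View pics/a_scene.png

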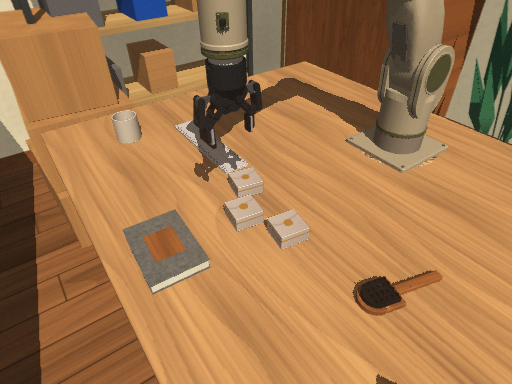

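View pics/a_side.png

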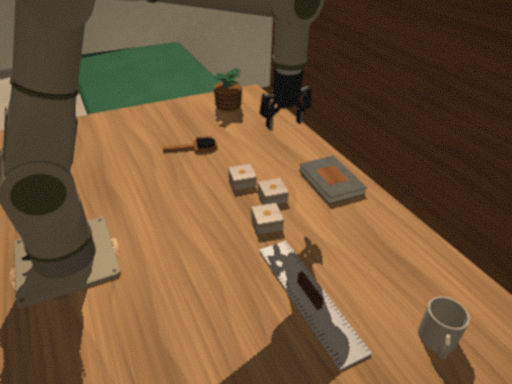

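The scene view shows the boxes at about (245,182), (243,211) and (288,228). The ruler is at the robot's right, partly hidden behind the gripper. The side view shows the ruler from (275,245) to (355,360), its handle near (310,290), and the boxes at (242,178), (273,192) and (267,219).

```bash
cat > h.py <<'E'
import numpy as np,cv2
from workcell import manip
from scipy.spatial.transform import Rotation as R
def cam(n,o=None):
    c=manip.calibration(n)
    if n!="wrist": return c,np.array(c["world_from_camera"])
    o=o or manip.get_obs();T=np.eye(4);T[:3,:3]=R.from_quat(o["ee_rot"]).as_matrix();T[:3,3]=o["position"]
    return c,T@np.array(c["tool_from_camera"])
def ray(C,p):
    c,T=C
    K=np.array([[c["fx"],0,c["cx"]],[0,c["fy"],c["cy"]],[0,0,1]])
    u=cv2.undistortPoints(np.array(p,float).reshape(-1,1,2),K,np.array([c["k1"],0,0,0])).reshape(-1,2)
    d=np.c_[u[:,0],-u[:,1],-np.ones(len(u))]@T[:3,:3].T
    return T[:3,3],d
def plane(C,p,z):
    o,d=ray(C,p);return o+d*((z-o[2])/d[:,2:3])
def tri(C1,p1,C2,p2):
    o1,d1=ray(C1,[p1]);o2,d2=ray(C2,[p2]);d1,d2=d1[0],d2[0]
    s=np.linalg.lstsq(np.c_[d1,-d2],o2-o1,rcond=None)[0]
    a,b=o1+s[0]*d1,o2+s[1]*d2
    return (a+b)/2,np.linalg.norm(a-b)
E
python3 - <<'E'
import cv2,numpy as np
a=cv2.imread("pics/a_scene.png")[150:260,170:330];b=cv2.imread("pics/a_side.png")[150:370,215:385]
w=cv2.imread("pics/a_wrist.png")
A=cv2.resize(a,None,fx=2.4,fy=2.4,interpolation=2);B=cv2.resize(b,None,fx=2.4,fy=2.4,interpolation=2)
c=np.zeros((600,800,3),np.uint8);c[:264,:384]=A;c[:528,390:798]=B[:528];c[270:270+288,:384]=cv2.resize(w,(384,288));cv2.imwrite("pics/b.png",c)
E
```

```text
(no output)
```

View pics/b.png

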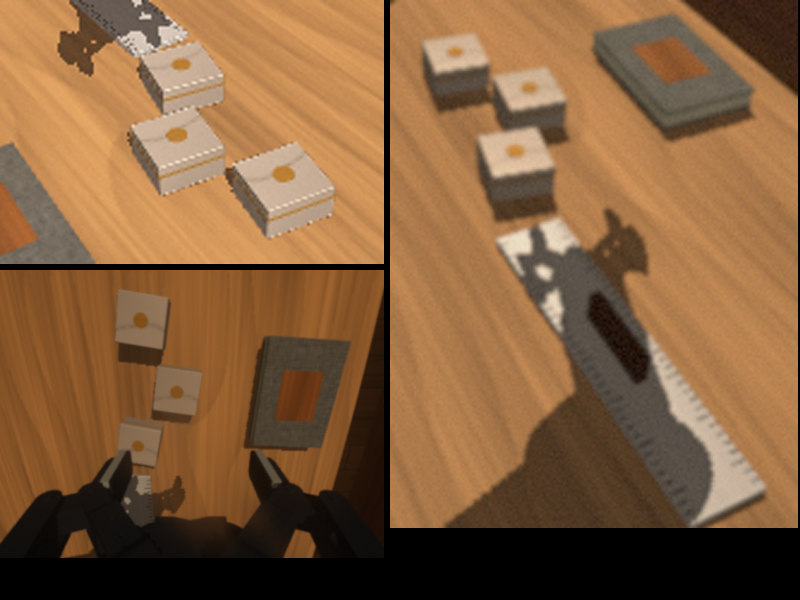

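The crops show all three box tops with an orange seal at each centre. In the wrist view the full-resolution seals are near (187,67), (235,163) and (183,235). The ruler lies beneath the gripper, partly in shadow, so I'll measure it from the side view.

```bash
cat >> h.py <<'E'
def seals(im):
    h=cv2.cvtColor(im,cv2.COLOR_BGR2HSV)
    top=((h[...,1]<85)&(h[...,2]>120)).astype(np.uint8)
    n,l,s,c=cv2.connectedComponentsWithStats(top)
    return [(i,s[i].tolist(),c[i].round(1).tolist()) for i in range(1,n) if s[i,4]>60],l
E
python3 - <<'E'
from h import *
o=manip.get_obs()
for n in("scene","side","wrist"):
    im=cv2.imread(f"pics/a_{n}.png");h=cv2.cvtColor(im,cv2.COLOR_BGR2HSV)
    r,l=seals(im);C=cam(n,o)
    print(n)
    for i,s,c in r:
        m=cv2.morphologyEx((l==i).astype(np.uint8),cv2.MORPH_CLOSE,np.ones((9,9)))
        k,_=cv2.findContours(m,0,1);k=max(k,key=cv2.contourArea)
        rect=cv2.minAreaRect(k)
        print(s,c,plane(C,[c],.04)[0].round(3)[:2], h[int(c[1]),int(c[0])])
        if n=="wrist":
            P=plane(C,k.reshape(-1,2)+0.,.04)[:,:2];print(cv2.minAreaRect((P*1000).astype(np.float32)))
im=cv2.imread("pics/a_side.png");h=cv2.cvtColor(im,cv2.COLOR_BGR2HSV)
for y,x in((290,310),(280,300),(300,320),(260,290),(262,300),(335,345),(330,330),(320,300)):print(y,x,h[y,x])
E
```

```text
scene
[0, 0, 15, 11, 140] [6.0, 5.1] [ 0.775 -3.043] [ 21  64 226]
[27, 0, 12, 9, 75] [32.6, 3.4] [ 0.598 -2.976] [ 20  67 163]
[98, 0, 19, 11, 168] [107.0, 4.4] [ 0.145 -2.562] [ 22  62 131]
[202, 0, 46, 51, 1153] [225.6, 24.1] [-0.268 -1.507] [24 99 62]
[252, 0, 30, 75, 2000] [266.3, 34.4] [-0.335 -1.169] [ 21  65 130]
[408, 0, 46, 82, 1376] [428.2, 31.8] [-1.099 -0.644] [ 18  83 165]
[446, 0, 59, 129, 2526] [475.3, 60.8] [-0.849 -0.223] [ 20  62 148]
[507, 0, 5, 31, 111] [509.2, 13.6] [-1.887 -0.581] [ 21  61 159]
[101, 20, 106, 58, 2611] [156.2, 43.2] [ 0.238 -1.401] [ 14 138  85]
[0, 63, 29, 95, 1616] [10.1, 120.6] [ 1.015 -0.863] [ 20  68 217]
[494, 77, 18, 61, 334] [503.1, 108.3] [-0.453  0.106] [ 20  66 167]
[387, 87, 26, 44, 217] [402.1, 110.3] [-0.15  -0.099] [ 19  88 145]
[411, 86, 33, 47, 328] [424.9, 109.7] [-0.219 -0.053] [ 19  82 168]
[488, 86, 14, 49, 155] [495.4, 109.5] [-0.422  0.094] [ 21  65 169]
[112, 110, 29, 34, 724] [126.0, 126.4] [ 0.697 -0.575] [ 17  62 202]
[175, 121, 24, 28, 219] [186.8, 132.8] [ 0.549 -0.412] [ 13  38 210]
[381, 135, 66, 31, 740] [413.6, 
[... 1093 characters left out ...]
 17 185 197]
[277, 241, 17, 16, 161] [284.5, 248.2] [ 0.507 -0.239] [ 18  45 226]
[259, 245, 16, 20, 173] [267.4, 252.9] [ 0.459 -0.235] [ 19  41 234]
[278, 270, 10, 19, 117] [282.9, 278.4] [ 0.454 -0.322] [ 15  52 202]
[322, 289, 50, 80, 1002] [346.6, 333.6] [ 0.502 -0.504] [ 16  51 204]
[427, 297, 42, 33, 191] [446.6, 317.6] [ 0.721 -0.564] [16 72 88]
wrist
[182, 274, 19, 26, 335] [190.5, 285.7] [ 0.533 -0.183] [ 16  80 141]
((532.6678466796875, -185.3155517578125), (44.856082916259766, 26.882112503051758), 89.11487579345703)
290 310 [  9 145  37]
280 300 [ 13 209  33]
300 320 [ 10 163  36]
260 290 [14 42 92]
262 300 [19 45 80]
335 345 [ 16  52 128]
330 330 [15 52 88]
320 300 [ 13 135  91]
```

```bash
python3 - <<'E'
from h import *
o=manip.get_obs()
im=cv2.imread("pics/a_side.png");h=cv2.cvtColor(im,cv2.COLOR_BGR2HSV);C=cam("side")
m=((h[...,1]<95)|(h[...,2]<60)).astype(np.uint8);m[:,:250]=0;m[:238]=0;m[:,380:]=0
n,l,s,c=cv2.connectedComponentsWithStats(m);i=1+s[1:,4].argmax();print(s[i])
k,_=cv2.findContours((l==i).astype(np.uint8),0,1);hull=cv2.convexHull(max(k,key=cv2.contourArea))
P=plane(C,hull.reshape(-1,2)+0.,.008)[:,:2]*1000
print(cv2.minAreaRect(P.astype(np.float32)),cv2.approxPolyDP(hull,4,True).reshape(-1,2).tolist())
hm=((h[...,2]<55)&(l==i)|((h[...,2]<55)&(h[...,1]>100))).astype(np.uint8);hm[:,:285]=0;hm[:260]=0;hm[325:]=0;hm[:,335:]=0
ys,xs=np.nonzero(hm);print("handle",len(xs),xs.min(),xs.max(),ys.min(),ys.max(),plane(C,[[xs.mean(),ys.mean()]],.03))
im=cv2.imread("pics/a_wrist.png");h=cv2.cvtColor(im,cv2.COLOR_BGR2HSV);C=cam("wrist",o)
for y,x in((50,160),(75,175),(163,220),(180,100),(240,170),(110,185)):print(y,x,h[y,x])
E
```

```text
[ 259  241  113  130 4680]
((498.4307861328125, -368.6711120605469), (365.9730529785156, 84.55200958251953), 89.8101806640625) [[259, 249], [285, 241], [370, 355], [339, 370]]
handle 396 298 322 272 309 [[ 0.49848666 -0.37214811  0.03      ]]
50 160 [ 15 104 135]
75 175 [ 15 103 121]
163 220 [ 15 104 137]
180 100 [ 14 182 125]
240 170 [ 15 112  89]
110 185 [ 13 169  59]
```

The rows are not in the units I measure in: shifts go in shares of 0.4 m and turns go in shares of 90 degrees. I convert before sending: -0.22 m / 0.4 = -0.55, -0.127 m / 0.4 = -0.3175.

Request:
creep_tool --rows '[{"tx":-0.15, "ty":-0.075, "jaw":1}, {"tx":-0.3, "ty":-0.15, "jaw":1}, {"tx":-0.425, "ty":-0.225, "jaw":1}, {"tx":-0.55, "ty":-0.3175, "jaw":1}, {"tx":-0.55, "ty":-0.3175, "jaw":1}, {"tx":-0.55, "ty":-0.3175, "jaw":1}]' --grip_n 100

```text
clock: 0.9
position: [0.498, -0.2198, 0.2313]
ee_rot: [0.707, 0.707, 0.0, -0.0]
ft_force: [0.4, -0.4, 0.1]
grip_width: 1.0
grasp_force: 0.0
```

```bash
python3 - <<'E'
from h import *
import pickle
o=manip.get_obs();cv2.imwrite("pics/w1.png",manip.camera("wrist"));cv2.imwrite("pics/s1.png",manip.camera("scene"));pickle.dump(o,open("o1.pkl","wb"))
E
```

Request:
creep_tool --rows '[{"tx":-0.125, "jaw":1}, {"tx":-0.25, "jaw":1}, {"tx":-0.375, "jaw":1}, {"tx":-0.375, "jaw":1}, {"tx":-0.375, "jaw":1}]'

```text
clock: 1.62
position: [0.4992, -0.3684, 0.2308]
ee_rot: [0.706, 0.708, 0.0, -0.0]
ft_force: [1.0, 0.3, 0.0]
grip_width: 0.998
grasp_force: 0.0
```

```bash
python3 - <<'E'
from h import *
import pickle
o=manip.get_obs();cv2.imwrite("pics/w2.png",manip.camera("wrist"));cv2.imwrite("pics/s2.png",manip.camera("scene"));cv2.imwrite("pics/d2.png",manip.camera("side"));pickle.dump(o,open("o2.pkl","wb"))
c=np.zeros((580,800,3),np.uint8)
c[:288,:384]=cv2.resize(cv2.imread("pics/w1.png"),(384,288));c[:288,390:774]=cv2.resize(cv2.imread("pics/w2.png"),(384,288));c[290:578,:384]=cv2.resize(cv2.imread("pics/s1.png"),(384,288));c[290:578,390:774]=cv2.resize(cv2.imread("pics/s2.png"),(384,288));cv2.imwrite("pics/c.png",c)
E
```

```text
(no output)
```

View pics/c.png

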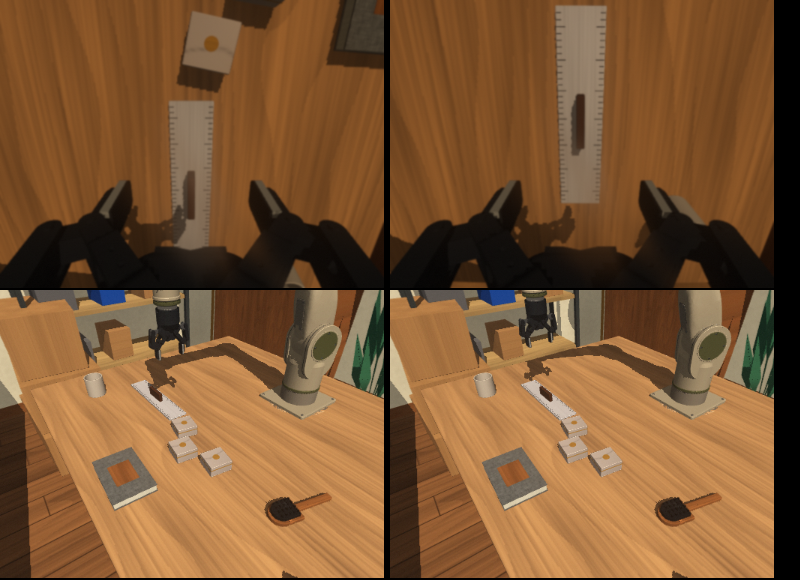

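The wrist view now shows the whole ruler: full-resolution columns about 220–287, rows 7–270, with the handle at about (255,165). The scene view also shows the ruler and the three boxes unobstructed.

```bash
cat >> h.py <<'E'
def blob(m,roi):
    x0,y0,x1,y1=roi;z=np.zeros(m.shape,np.uint8);z[y0:y1,x0:x1]=m[y0:y1,x0:x1]
    n,l,s,c=cv2.connectedComponentsWithStats(z);i=1+s[1:,4].argmax()
    k,_=cv2.findContours((l==i).astype(np.uint8),0,1);return cv2.convexHull(max(k,key=cv2.contourArea)).reshape(-1,2)+0.,s[i],c[i]
def rect(C,hull,z): 
    P=(plane(C,hull,z)[:,:2]*1000).astype(np.float32);return cv2.minAreaRect(P)
E
python3 - <<'E'
from h import *
import pickle
o1,o2=[pickle.load(open(f"o{i}.pkl","rb")) for i in(1,2)]
H={n:cv2.cvtColor(cv2.imread(f"pics/{n}.png"),cv2.COLOR_BGR2HSV) for n in("w1","w2","s2","d2")}
C={"w1":cam("wrist",o1),"w2":cam("wrist",o2),"s2":cam("scene"),"d2":cam("side")}
h=H["w2"];print("px",h[60,250],h[60,200],h[170,255],h[170,235])
hull,s,c=blob((h[...,1]<125),(205,2,300,285));print("ruler w2",s,rect(C["w2"],hull,.008))
def hm(n,roi):
    h=H[n];hull,s,c=blob(h[...,2]<60,roi);print(n,s,c.round(1));return hull,c
hd={}
for n,roi in(("w1",(238,222,265,300)),("w2",(240,115,265,215)),("s2",(165,105,230,165)),("d2",(290,265,335,325))):
    hd[n]=hm(n,roi)
for a,b in(("w2","s2"),("w2","d2"),("w1","w2"),("s2","d2")):
    p,e=tri(C[a],hd[a][1],C[b],hd[b][1]);print(a,b,p.round(4),round(e,4))
E
```

```text
px [ 15  74 148] [ 14 178 119] [ 11 163  58] [ 16  78 138]
ruler w2 [  220     7    69   264 15250] ((499.94427490234375, -367.906982421875), (80.97278594970703, 357.95025634765625), 0.11647788435220718)Traceback (most recent call last):
  File "<stdin>", line 12, in <module>
  File "<stdin>", line 9, in hm
  File "h.py", line 29, in blob
    n,l,s,c=cv2.connectedComponentsWithStats(z);i=1+s[1:,4].argmax()
                                                    ~~~~~~~~~~~~~~^^
ValueError: attempt to get argmax of an empty sequence
```

```bash
python3 - <<'E'
from h import *
import pickle
o1,o2=[pickle.load(open(f"o{i}.pkl","rb")) for i in(1,2)]
H={n:cv2.cvtColor(cv2.imread(f"pics/{n}.png"),cv2.COLOR_BGR2HSV) for n in("w1","w2","s2","d2","a_wrist")}
C={"w1":cam("wrist",o1),"w2":cam("wrist",o2),"s2":cam("scene"),"d2":cam("side")}
hd={}
for n,roi,t in(("w2",(240,115,268,215),85),("s2",(180,112,222,160),75),("d2",(290,265,335,325),60)):
    h=H[n];hull,s,c=blob((h[...,2]<t)&(h[...,1]>100),roi);print(n,s,c.round(1));hd[n]=c
for a,b in(("w2","s2"),("w2","d2"),("s2","d2")):
    p,e=tri(C[a],hd[a],C[b],hd[b]);print(a,b,p.round(4),round(e,4))
# boxes: seals in scene & side, tops in first wrist view
sc={"s2":[(245,180),(244,207),(288,223)],"d2":[(267,213),(272,187),(241,172)]}
Q={}
for n in sc:
    h=H[n];Q[n]=[]
    for x,y in sc[n]:
        _,s,c=blob(h[...,1]>125,(x-8,y-6,x+9,y+7));Q[n].append(c)
for nm,a,b in zip(("right","mid","left"),Q["s2"],Q["d2"]):
    print(nm,a.round(1),b.round(1),[v.round(4) for v in tri(C["s2"],a,C["d2"],b)])
o=dict(o1);o["position"]=np.array([.6247,0,.2307]);o["ee_rot"]=np.array([.70711,.7071,-.0004,-.0003])
h=H["a_wrist"];C0=cam("wrist",o)
for nm,roi in(("left",(140,15,240,150)),("mid",(195,115,285,205)),("right",(150,190,225,245))):
    m=cv2.morphologyEx(((h[...,1]<135)&(h[...,2]>75)).astype(np.uint8),cv2.MORPH_OPEN,np.ones((3,3)))
    hull,s,c=blob(m,roi);print(nm,s,rect(C0,hull,.04))
hull,s,c=blob(H["a_wrist"][...,1]<110,(320,80,480,250));print("book",rect(C0,hull,.02))
E
```

```text
w2 [247 126  12  74 796] [253.  162.1]
s2 [200 130  14  18  99] [205.9 138.5]
d2 [299 276  23  33 206] [309.6 293.2]
w2 s2 [ 0.5004 -0.3717  0.0205] 0.0032
w2 d2 [ 0.4993 -0.3714  0.0187] 0.0005
s2 d2 [ 0.5002 -0.3728  0.0198] 0.0027
right [245.1 176.3] [266.9 212.4] [array([ 0.5298, -0.0972,  0.0403]), np.float64(0.0011)]
mid [243.2 205.6] [272.6 185.9] [array([0.6029, 0.0036, 0.041 ]), np.float64(0.0009)]
left [287.7 222. ] [241.9 171.1] [array([0.5507, 0.1142, 0.041 ]), np.float64(0.001)]
left [ 153   26   72   80 4452] ((551.9652709960938, 111.34333801269531), (74.66390228271484, 76.04135131835938), 80.5676498413086)
mid [ 204  126   66   68 3428] ((602.7282104492188, 3.489643096923828), (78.84700775146484, 74.1722183227539), 81.52943420410156)
right [ 156  196   62   49 2234] ((534.0861206054688, -84.00086212158203), (75.70762634277344, 75.03375244140625), 78.78685760498047)
book ((815.1135864257812, -12.0029296875), (197.1764373779297, 139.06723022460938), 87.03650665283203)
```

To row units: 0.215 m / 0.4 = 0.5375, -0.001 m / 0.4 = -0.0025.

Request:
creep_tool --rows '[{"tx":-0.0025, "ty":0.0025, "tz":0.15, "jaw":0.7}, {"tx":-0.0025, "ty":0.0025, "tz":0.3, "jaw":0.7}, {"tx":-0.0025, "ty":0.0025, "tz":0.425, "jaw":0.7}, {"tx":-0.0025, "ty":0.0025, "tz":0.5, "jaw":0.7}, {"tx":-0.0025, "ty":0.0025, "tz":0.5375, "jaw":0.7}, {"tx":-0.0025, "ty":0.0025, "tz":0.5375, "jaw":0.7}, {"tx":-0.0025, "ty":0.0025, "tz":0.5375, "jaw":0}, {"tx":-0.0025, "ty":0.0025, "tz":0.5375, "jaw":0}, {"tx":-0.0025, "ty":0.0025, "tz":0.5375, "jaw":0}, {"tx":-0.0025, "ty":0.0025, "tz":0.5375, "jaw":0}, {"tx":-0.0025, "ty":0.0025, "tz":0.5375, "jaw":0}, {"tx":-0.0025, "ty":0.0025, "tz":0.5375, "jaw":0}]' --grip_n 100

```text
clock: 3.28
position: [0.4997, -0.3714, 0.0177]
ee_rot: [0.707, 0.707, 0.0, 0.001]
ft_force: [-1.5, 1.7, 6.2]
grip_width: 0.146
grasp_force: 98.0
```

Request:
creep_tool --rows '[{"tz":-0.075, "jaw":0}, {"ty":-0.1, "tz":-0.1, "jaw":0}, {"tx":0.075, "ty":-0.1875, "tz":-0.1, "jaw":0}, {"tx":0.2, "ty":-0.1875, "tz":-0.1, "jaw":0}, {"tx":0.325, "ty":-0.1875, "tz":-0.1, "jaw":0}, {"tx":0.45, "ty":-0.1875, "tz":-0.1, "jaw":0}, {"tx":0.575, "ty":-0.1875, "tz":-0.1, "jaw":0}, {"tx":0.7, "ty":-0.1875, "tz":-0.1, "jaw":0}, {"tx":0.825, "ty":-0.1875, "tz":-0.1, "jaw":0}, {"tx":0.925, "ty":-0.1875, "tz":-0.1, "jaw":0}, {"tx":0.9375, "ty":-0.1875, "tz":-0.1, "jaw":0}, {"tx":0.9375, "ty":-0.1875, "tz":-0.1, "jaw":0}, {"tx":0.9375, "ty":-0.1875, "tz":-0.1, "jaw":0}]'

```text
clock: 4.9
position: [0.424, 0.0028, 0.0563]
ee_rot: [0.708, 0.706, -0.0, 0.0]
ft_force: [0.3, -0.1, -1.8]
grip_width: 0.145
grasp_force: 98.3
```

```bash
python3 - <<'E'
from h import *
c=np.zeros((390,800,3),np.uint8)
a=manip.camera("side");cv2.imwrite("pics/d3.png",a);b=manip.camera("wrist");cv2.imwrite("pics/w3.png",b)
c[:300,:400]=cv2.resize(a,(400,300));c[:300,400:]=cv2.resize(b,(400,300));cv2.imwrite("pics/e.png",c);print(manip.get_obs()["position"])
E
```

```text
[0.42401807 0.00297491 0.05629749]
```

View pics/e.png

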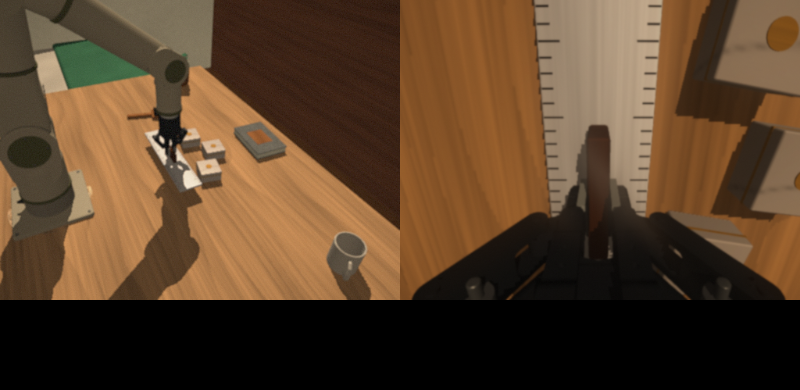

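The ruler is held level at x≈0.424, in front of the row and clear of the boxes (boxes at right of the wrist picture). Next I lower it to about 3 mm and push.

To row units: 0.08 m / 0.4 = 0.2, 0.0355 m / 0.4 = 0.0888.

Request:
creep_tool --rows '[{"tx":-0.005, "tz":0.05, "jaw":0}, {"tx":-0.005, "tz":0.075, "jaw":0}, {"tx":-0.005, "tz":0.0888, "jaw":0}, {"tx":-0.005, "ty":0.01, "tz":0.0888, "jaw":0}, {"tx":-0.005, "ty":0.025, "tz":0.0888, "jaw":0}, {"tx":-0.005, "ty":0.0425, "tz":0.0888, "jaw":0}, {"tx":-0.005, "ty":0.06, "tz":0.0888, "jaw":0}, {"tx":-0.005, "ty":0.0775, "tz":0.0888, "jaw":0}, {"tx":-0.005, "ty":0.095, "tz":0.0888, "jaw":0}, {"tx":-0.005, "ty":0.1125, "tz":0.0888, "jaw":0}, {"tx":-0.005, "ty":0.13, "tz":0.0888, "jaw":0}, {"tx":-0.005, "ty":0.1475, "tz":0.0888, "jaw":0}, {"tx":-0.005, "ty":0.165, "tz":0.0888, "jaw":0}, {"tx":-0.005, "ty":0.1825, "tz":0.0888, "jaw":0}, {"tx":-0.005, "ty":0.2, "tz":0.0888, "jaw":0}]'

```text
clock: 6.88
position: [0.5032, 0.0023, 0.0204]
ee_rot: [0.707, 0.707, -0.001, -0.001]
ft_force: [-6.9, 0.3, 1.6]
grip_width: 0.138
grasp_force: 98.9
```

Request:
creep_tool --rows '[{"ty":0.0175, "jaw":0}, {"ty":0.035, "jaw":0}, {"ty":0.0525, "jaw":0}, {"ty":0.07, "jaw":0}, {"ty":0.0875, "jaw":0}, {"ty":0.105, "jaw":0}, {"ty":0.1225, "jaw":0}, {"ty":0.14, "jaw":0}, {"ty":0.155, "jaw":0}, {"ty":0.17, "jaw":0}, {"ty":0.1825, "jaw":0}, {"ty":0.1925, "jaw":0}, {"ty":0.2, "jaw":0}, {"ty":0.205, "jaw":0}, {"ty":0.2075, "jaw":0}, {"ty":0.2075, "jaw":0}]'

```text
clock: 8.88
position: [0.5857, 0.0024, 0.0202]
ee_rot: [0.707, 0.707, -0.001, -0.001]
ft_force: [-8.1, 0.0, 0.9]
grip_width: 0.145
grasp_force: 98.9
```

```bash
python3 - <<'E'
from h import *
c=np.zeros((390,800,3),np.uint8)
a=manip.camera("side");cv2.imwrite("pics/d4.png",a);b=manip.camera("wrist");cv2.imwrite("pics/w4.png",b);s=manip.camera("scene");cv2.imwrite("pics/s4.png",s)
c=np.hstack([cv2.resize(a[110:310,140:360],(400,364)),cv2.resize(s[120:290,160:360],(400,340+24))]);cv2.imwrite("pics/f.png",c)
E
```

```text
(no output)
```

View pics/f.png

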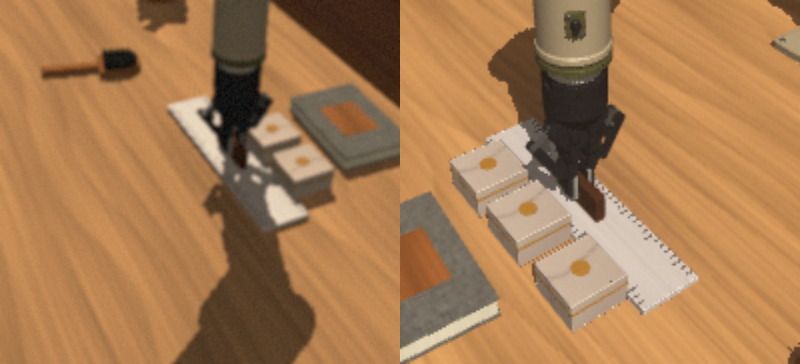

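The boxes now appear flush against the ruler's edge, and the book is untouched. I back off, set the ruler down and check before releasing.

Request:
creep_tool --rows '[{"ty":-0.0125, "jaw":0}, {"ty":-0.0375, "jaw":0}, {"ty":-0.075, "jaw":0}, {"ty":-0.125, "jaw":0}, {"ty":-0.175, "jaw":0}, {"ty":-0.2, "jaw":0}, {"ty":-0.2, "tz":0.0025, "jaw":0}, {"ty":-0.2, "tz":0.005, "jaw":0}, {"ty":-0.2, "tz":0.0075, "jaw":0}, {"ty":-0.2, "tz":0.0075, "jaw":0}]'

```text
clock: 10.28
position: [0.5073, 0.002, 0.0177]
ee_rot: [0.707, 0.707, 0.0, 0.0]
ft_force: [-0.3, 0.4, -2.1]
grip_width: 0.149
grasp_force: 98.4
```

```bash
cat > m.py <<'E'
from h import *
import sys
o=manip.get_obs();t=sys.argv[1]
I={n:manip.camera(n) for n in("scene","side","wrist")}
for n in I: cv2.imwrite(f"pics/{t}_{n}.png",I[n])
for n in("scene","side"):
    im=I[n];h=cv2.cvtColor(im,cv2.COLOR_BGR2HSV);C=cam(n);K=cv2.connectedComponentsWithStats(((h[...,1]>120)).astype(np.uint8))
    for i in range(1,K[0]):
        if 15<K[2][i,4]<140:
            p=plane(C,[K[3][i]],.04)[0]
            if .5<p[0]<.75 and abs(p[1])<.2: print(n,K[3][i].round(1),K[2][i,4],p.round(4)[:2])
E
python3 m.py g
```

```text
scene [203.6 195.9] 37 [ 0.6636 -0.089 ]
scene [223.3 216.9] 49 [0.6636 0.0093]
scene [249.7 244.6] 63 [0.6631 0.1207]
side [289.2 180. ] 16 [0.6656 0.01  ]
side [247.3 200.8] 67 [ 0.5025 -0.0277]
side [306. 198.] 23 [ 0.6655 -0.0882]
```

To row units: -0.3 m / 0.4 = -0.75, -0.24 m / 0.4 = -0.6.

Request:
creep_tool --rows '[{"tz":0.0025, "jaw":0}, {"tz":0.0025, "jaw":0}, {"tz":0.0025, "jaw":0.4}, {"tz":0.0025, "jaw":0.4}, {"tz":0.0025, "jaw":0.4}, {"tz":0.0025, "jaw":0.4}, {"tz":-0.05, "jaw":0.4}, {"tz":-0.15, "jaw":0.4}, {"ty":-0.075, "tz":-0.3, "jaw":0.4}, {"ty":-0.075, "tz":-0.45, "jaw":0.4}, {"ty":-0.075, "tz":-0.6, "jaw":0.4}, {"ty":-0.075, "tz":-0.75, "jaw":0.4}, {"ty":-0.075, "tz":-0.75, "jaw":0.4}, {"ty":-0.075, "tz":-0.75, "jaw":0.4}]'

```text
clock: 12.18
position: [0.4768, 0.002, 0.3173]
ee_rot: [0.707, 0.707, -0.0, -0.0]
ft_force: [0.1, 0.6, -0.2]
grip_width: 0.402
grasp_force: 0.0
```

```bash
python3 m.py k; python3 - <<'E'
from h import *
s=cv2.imread("pics/k_scene.png");w=cv2.imread("pics/k_wrist.png")
cv2.imwrite("pics/l.png",np.hstack([cv2.resize(s[150:290,150:340],(480,354)),cv2.resize(w,(320,240)) if 0 else cv2.copyMakeBorder(cv2.resize(w,(320,240)),0,114,0,0,0)]))
C=cam("wrist");h=cv2.cvtColor(w,cv2.COLOR_BGR2HSV)
m=cv2.morphologyEx(((h[...,1]<135)&(h[...,2]>90)).astype(np.uint8),cv2.MORPH_OPEN,np.ones((3,3)))
for k in cv2.findContours(m,0,1)[0]:
    if cv2.contourArea(k)>500: print(rect(C,k.reshape(-1,2)+0.,.04))
E
```

```text
scene [203.6 195.9] 37 [ 0.6636 -0.089 ]
scene [223.4 216.9] 48 [0.6634 0.0093]
scene [249.7 244.6] 63 [0.6631 0.1207]
side [289.2 180. ] 16 [0.6656 0.01  ]
side [244.2 197.3] 127 [ 0.5011 -0.0093]
side [305.9 198. ] 22 [ 0.6652 -0.0878]
((663.4015502929688, -85.86133575439453), (74.10340881347656, 83.55358123779297), 0.5367655158042908)
((663.2649536132812, 8.854560852050781), (73.74543762207031, 75.92129516601562), 0.12017357349395752)
((117.17483520507812, 3.1140670776367188), (219.17453002929688, 70.02608489990234), 82.6236572265625)
((662.85693359375, 119.13230895996094), (74.25677490234375, 73.07935333251953), 0.46995851397514343)
((507.1776123046875, -17.277679443359375), (96.20899200439453, 393.44390869140625), 3.979720115661621)
```

View pics/l.png

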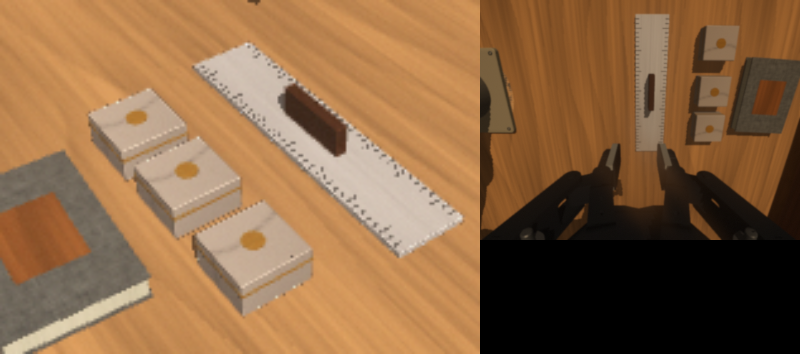

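The three boxes stand in one line: centre x is 0.6634, 0.6633 and 0.6629 m, all squared to within about 0.5°. Their spacing is 98 and 111 mm, against 101 and 110 mm at the start. The ruler lies flat, released and clear of the boxes.

```bash
python3 -c "
from workcell import manip
print(manip.hand_in())"
```

```text
the job is handed in; nothing more can be done
None
```

The three boxes stand side by side in one straight line, fronts flush to about 1 mm and squared to within about 0.5°, spaced about as before; the ruler lies flat and released in front of them, and the job is handed in.

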